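Set up the hand-rest bridge over a plaster car

ROBOT

A 6-joint arm with a two-finger parallel gripper is mounted at the origin on the work surface. World frame = base frame: x ahead of the robot, y to its left, z up, the work surface at z = 0. Lengths are in mm, angles in degrees, forces in N, time in s.
With the tool pointing down it reaches from about 350 to 850 mm from the base axis. Payload 8.1 kg.
Tool frame: the origin (TCP) lies midway between the tips of the shut fingers; the grasp point (between the pads) lies 19 mm behind it; z points along the fingers, y is the line along which they close (so a half turn about z gives the same grasp; the last joint's range is limited). The gripper opens to 85 mm and grips with 20 to 120 N. Pads are 22 mm wide; open, the fingers measure 114 mm over their backs; the gripper's body (76 mm by 85 mm) begins 54 mm behind the grasp point. The pads swing forward as they close: fully open they stand 13 mm farther back than shut.
Start: joints at [59.45, 7.471, 85.268, -0, 87.261, -4.893], TCP at [259.77, 540.856, 231.292] pointing down, gripper open.
Joint ranges: [-169.43, 169.43], [-51.17, 129.36], [1.28, 143.12], [-76.62, 256.62], [0, 156.53], [-152.29, 152.29]. Speed limits (degrees/s): [136.94, 136.94, 159.86, 180, 180, 180].

INTERFACE

Orientations are given as [roll, pitch, yaw] about the fixed x, y, z axes, in that order (R = Rz(yaw) Ry(pitch) Rx(roll)).
In Python, from bench import sensors, optics, r gives the robot as it stands.
- The arm moves only by the tool apply_moves, never from a script. Its argument "targets" is a list of rows, each a list of 7 numbers: the shift along the tool's x, y, z in mm, then the turn, a rotation vector about the tool's x, y, z in rad, then the closure, from 0 (fully open) to 1 (shut). In form: [[x, y, z, wx, wy, wz, claw], ...]. A call has 1 to 20 rows; each row shifts and turns the commanded pose from where the row before left it, along the tool's axes as they then stand; what a row does not reach is not made up. A row lasts 1/8 s, in which the tool goes at most 62.5 mm and 10.7 degrees, less where a joint would pass 70% of its speed; a pose out of reach is approached as far as the arm can. A call is refused whole if a number of a shift passes 62.5 or a number of a turn 0.188, either way. A call with a gripper value outside its range is refused whole. The fingers move at their own pace and stop on an object; "force" is the grip in N (left out, the last holds). Time passes only in rows, so rows that do not move let the fingers close. It gives the time, the measured TCP pose, the force, the opening and the grip force at its end, in the units of the state.
- sensors.sense(): the state, without advancing time (a new reading comes with each control period).
- optics.snapshot(name): name is "side" or "top"; returns the picture (420x560x3 uint8, red, green, blue); there is no depth.
- optics.get_calibration(name): a dict with "camera_matrix" (3x3 intrinsics, pixels), "pose" (4x4, takes a point from camera to world coordinates). Camera axes: x right, y down, z forward; pixel columns grow to the right and rows downward; lengths in mm; the calibration is good to about 2 mm. A picture is of the moment at which its call begins. get_calibration takes no time and is no camera call.
- r.hand_in(): hands the job in; it is judged then, once.
The state is a dict: "time": time; "joint_pos": joint angles; "qd": joint speeds; "joint_efforts": joint torques, N m; "tool_pos": TCP position; "tcp_rot": TCP orientation; "ft_force": force on the tool from outside, world axes, zero at the start; "wrist_torque": the same for the moment, N m; "finger_gap": finger opening in mm; "grip_force": force on a finger pad.
Only numpy, scipy, OpenCV 4.12 (cv2) and the standard library are available. Lean on these libraries where they do the work, as an engineer would, in place of code of your own. Each camera call takes 0.05 s, during which the arm holds its last target. There are 200 camera calls.

TASK

Get the plaster car ready for painting: slide the orange stand of the wooden painting jig all the way out to its stop, then stand the car on its wheels in the middle of the jig's blue pad, lengthwise along the jig, and let go of it. Then lay the hand-rest bar across the two stands, over the car, so that it lies flat down in both forks with its red end blocks just outside the stands, and let go. Set the car and the bar down gently, without dropping them or letting the bar touch the car, and leave the jars, the brush pot and the other casts where they are.

Things in the scene. Friction and masses are not known exactly. Their poses are not given: they have to be found in the camera images.
- jig: painting jig, fixed to the table: wooden board 260 long (x) x 80 wide (y) x 15 mm thick, with a blue pad (110 x 50 mm, flush) in its middle and two fork stands: the grey one fixed, centred at x = +95 mm, the orange one sliding along x. Origin: centre of the board's underside, on the table; z up, x along the board towards the grey stand.
- stand (a joint): slide of the orange stand along the jig; stays where it is left, needs about 2 N. 0 = pushed in (centre at jig x = +15 mm), grows as it moves away from the grey stand (to jig -x); 0.110 m = fully out at its stop (centre at jig x = -95 mm), with a clear gap of 170 mm between the stands.
- stand_saddle (a point): middle of the orange stand's saddle floor, 80 mm above the table; axes as the jig's. The stand (the grey one is alike) is a block 20 thick (jig x) x 60 mm wide (y), rising from the board to the saddle floor; two prongs 18 mm higher (top 98 mm above the table) leave a slot 32 mm wide (y) that runs along x.
- pad (a point): centre of the blue pad, on the board's top face (15 mm above the table); axes as the jig's.
- bar: hand-rest bar: dark wood 252 long (x) x 22 wide (y) x 12 mm thick, with red end blocks (14 long x 30 wide x 24 mm tall, centred on the wood), 224 mm clear between them; 0.16 kg. Starts on the table, resting on its blocks, wood 6 to 18 mm above the table. Origin: middle of length and width, at the underside of the blocks; z up. Both faces alike.
- car: off-white plaster cast of a car, solid, 104 long (x) x 44 wide over the grey hubs (42 over the body, y) x 42 mm tall: body 6 to 26 mm above its underside, then a cabin 50 x 38 mm centred 6 mm towards -x; about 0.2 kg. Starts on the drying board. Origin: centre of its underside (bottom of the wheels), z up.
- board: drying board, fixed: flat brown card 280 (x) x 220 (y) x 4 mm; the three plaster casts stand on it. Origin: centre of its underside, on the table.
- fish: bystander: off-white plaster fish on the drying board, about 88 long (x) x 52 wide x 24 mm tall. Origin: underside, near its middle.
- turtle: bystander: off-white plaster turtle on the drying board, about 75 long (x) x 62 wide x 31 mm tall. Origin: centre of its shell's underside.
- jar_yellow: bystander: screw-top paint jar, 52 mm diameter, 58 mm tall, mass about 0.18 kg; yellow paint, brass lid, stands beside the bar. Origin: centre of its underside, z up.
- jar_blue: bystander: screw-top paint jar, 52 mm diameter, 58 mm tall, mass about 0.18 kg; blue paint, black lid, stands beside the bar. Origin: centre of its underside, z up.
- jar_green: bystander: screw-top paint jar, 52 mm diameter, 58 mm tall, mass about 0.18 kg; green paint, white lid, stands beyond the jig. Origin: centre of its underside, z up.
- pot: bystander: blue pot, 68 mm diameter, 85 mm tall, with four paintbrushes standing in it up to 172 mm above the table, beyond the jig. Origin: centre of its underside, z up.
- jar_red: bystander: screw-top paint jar, 52 mm diameter, 58 mm tall, mass about 0.18 kg; red paint, black lid, stands close beside the jig, on its far side. Origin: centre of its underside, z up.
Mind the look-alikes: they are no part of the job. Leave any yellow look-alike of the car alone.

How it is judged (in metres and radians):
On the way, in this order (a step that is already met when the one before it is completed fails the run):
1. the orange stand is fully out (within 5 mm of its stop) (value of joint stand above 0.105 m), for 0.1 s.
2. the stand is still out and the car stands on its wheels on the pad, lengthwise, released (value of joint stand above 0.105 m and x of car in the frame of jig between -0.02 and 0.02 m and y of car in the frame of jig between -0.015 and 0.015 m and z of car in the frame of jig between 0.012 and 0.019 m and angle between car's own z axis and vertical below 0.08 rad and angle between the x axis of car and the x axis of jig, either way round below 0.2 rad and contact force between the fingers and car below 0.1 N and linear speed of car below 0.02 m/s), for 0.2 s.
At the end, for the whole second after the job is handed in: Stand within 5 mm of its stop; car upright on its wheels within 20 mm along and 15 mm across of the pad's centre, within 0.2 rad of lengthwise; bar level in both forks, on the saddle floors within 3 mm, centred within 12 mm along and 9 mm across; car and bar released and at rest (all of step 2 and x of bar in the frame of jig between -0.012 and 0.012 m and y of bar in the frame of jig between -0.009 and 0.009 m and angle between the x axis of bar and the x axis of jig, either way round below 0.08 rad and angle between the z axis of bar and the z axis of jig, either way round below 0.06 rad and (z of bar in the frame of jig between 0.071 and 0.077 m or z of bar in the frame of jig between 0.095 and 0.101 m) and contact force between the fingers and bar below 0.1 N and linear speed of bar below 0.02 m/s); the robot touches nothing.
It fails at once if a bystander (fish, turtle, jar, brush pot) is shifted more than 20 mm or tipped (distance of any of fish, turtle, jar_yellow, jar_blue, jar_green, jar_red, pot from where it was at the start of the episode above 0.02 m or angle between any of fish, turtle, jar_yellow, jar_blue, jar_green, jar_red, pot's own z axis and vertical above 0.5 rad).
It fails at once if the bar touches the car (contact force between bar and car above 0.5 N).
It fails at once if the bar is dropped (falls faster than 0.5 m/s, about 13 mm, out of the fingers) (contact force between the fingers and bar below 0.05 N and linear speed of bar above 0.5 m/s).
It fails at once if the car is dropped (falls faster than 0.5 m/s, about 13 mm, out of the fingers) (contact force between the fingers and car below 0.05 N and linear speed of car above 0.5 m/s).
It also fails if it takes over 70 s, if anything falls off the work surface, if the arm or the gripper's body presses on something with over 40 N, if the wrist force passes 120 N, or if a joint passes its speed limit or range.

## Working session

There is one attempt and no reset: what is moved stays moved. The work goes in short steps, Python scripts to look and compute and a tool call to move; the robot and the scene stay as the last step left them, time stands still between calls to the robot, and variables do not carry over. Pictures are saved under pics/ and viewed, at most 10 in all, crops included, and the job is handed in when it is done.

Besides the shell and the picture viewer there is one more tool, called after "Call:" as name(argument=value, ...), one argument or row to a line, values as JSON. apply_moves: Moves the arm, as the interface text tells. Its arguments: {"type":"object","properties":{"targets":{"type":"array"},"force":{"type":"number"}},"required":["targets"]}

```bash
mkdir -p pics; python3 - <<'E'
from bench import sensors, optics, r
import cv2,numpy as np
for n in("side","top"):
    p=optics.snapshot(n); cv2.imwrite(f"pics/{n}0.png",cv2.resize(p[:,:,::-1],(800,600),interpolation=cv2.INTER_CUBIC))
    c=optics.get_calibration(n); print(n,np.array(c["camera_matrix"]).round(1).tolist(),np.array(c["pose"]).round(3).tolist())
s=sensors.sense();print({k:s[k] for k in("tool_pos","tcp_rot","finger_gap","time")})
E
```

```text
side [[538.4, 0.0, 273.0], [0.0, 538.4, 204.5], [0.0, 0.0, 1.0]] [[0.838, -0.28, 0.468, -102.382], [-0.545, -0.442, 0.713, -888.802], [0.007, -0.852, -0.523, 754.374], [0.0, 0.0, 0.0, 1.0]]
top [[433.2, 0.0, 279.0], [0.0, 433.2, 215.9], [0.0, 0.0, 1.0]] [[-0.004, -0.995, 0.098, 416.36], [-1.0, 0.004, -0.001, 24.548], [0.001, -0.098, -0.995, 1156.912], [0.0, 0.0, 0.0, 1.0]]
{'tool_pos': array([259.51012255, 540.41646364, 230.33192951]), 'tcp_rot': array([-1.79902198e+02, -8.88472496e-03,  1.54343682e+02]), 'finger_gap': 85.65010237049435, 'time': 0.1}
```

View pics/top0.png

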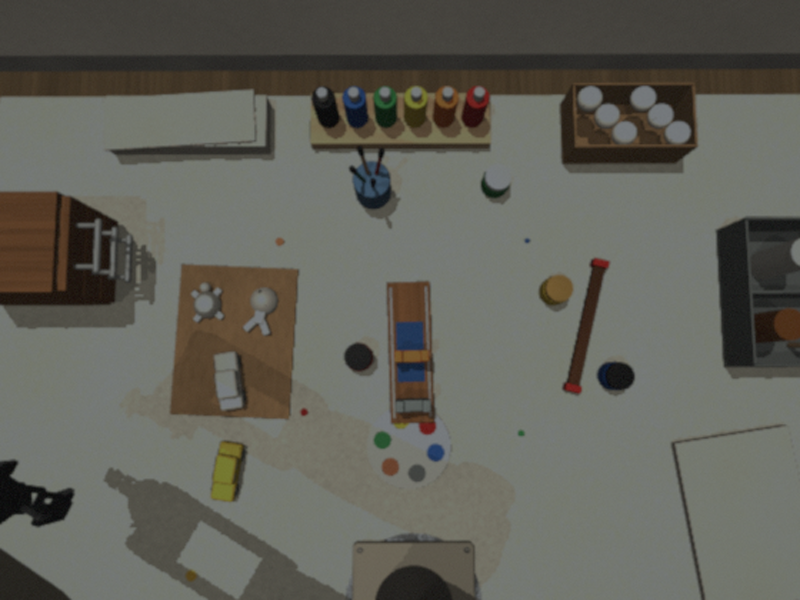

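View pics/side0.png

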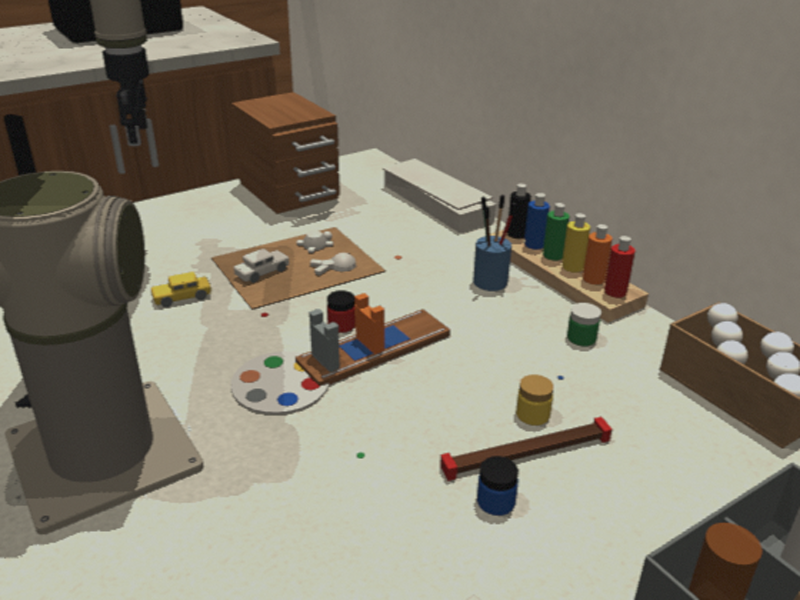

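The top view has world +x up and +y left. The jig lies along x with its grey stand nearest the robot. The car on the card is at about (228,381) in the 800-wide picture, and the bar runs from (600,264) to (573,387). Next I enlarge these.

```bash
cat > h.py <<'E'
from bench import sensors, optics, r
import cv2,numpy as np
def world(n,u,v,z):
    c=optics.get_calibration(n);K=np.array(c["camera_matrix"]);T=np.array(c["pose"])
    d=T[:3,:3]@np.linalg.inv(K)@np.array([u,v,1.]);t=(z-T[2,3])/d[2];return (T[:3,3]+t*d)[:2]
def pix(n,P):
    c=optics.get_calibration(n);K=np.array(c["camera_matrix"]);T=np.array(c["pose"])
    q=K@(T[:3,:3].T@(np.array(P,float)-T[:3,3]));return q[:2]/q[2]
def crop(img,x,y,w,h,s):return cv2.resize(img[y:y+h,x:x+w,::-1],None,fx=s,fy=s,interpolation=cv2.INTER_CUBIC)
E
python3 - <<'E'
from h import *
p=optics.snapshot("top")
k=np.clip(p.astype(float)*1.6,0,255).astype(np.uint8)
cv2.imwrite("pics/c1.png",np.hstack([crop(k,262,194,50,110,5.4),crop(k,140,235,40,110,5.4),crop(k,388,174,56,110,5.4)]))
hsv=cv2.cvtColor(p,cv2.COLOR_RGB2HSV)
def blobs(m,lab,z,box):
    x,y,w,h=box;mm=np.zeros_like(m);mm[y:y+h,x:x+w]=m[y:y+h,x:x+w]
    n,l,st,ce=cv2.connectedComponentsWithStats(mm)
    for i in range(1,n):
        if st[i,4]>8: print(lab,st[i].tolist(),ce[i].round(1),world("top",*ce[i],z).round(1))
blobs(cv2.inRange(hsv,(105,120,40),(125,255,255)),"pad",15,(262,194,50,110))
blobs(cv2.inRange(hsv,(8,170,100),(16,255,255)),"orange",90,(262,194,50,110))
red=cv2.inRange(hsv,(0,200,110),(4,255,255))|cv2.inRange(hsv,(174,200,110),(180,255,255))
blobs(red,"red",24,(388,174,56,110))
white=cv2.inRange(hsv,(0,0,110),(180,70,255))
blobs(white,"car",26,(143,242,32,50))
E
```

```text
pad [278, 226, 18, 19, 317] [286.4 234.6] [479.1   3.8]
pad [279, 255, 18, 12, 203] [287.1 260.3] [411.7   2.3]
car [151, 247, 14, 12, 142] [157.4 252.7] [432.9 339.7]
car [151, 260, 14, 19, 215] [157.6 268.6] [391.8 338.3]
car [155, 279, 14, 7, 82] [161.3 282. ] [357.3 328. ]
```

View pics/c1.png

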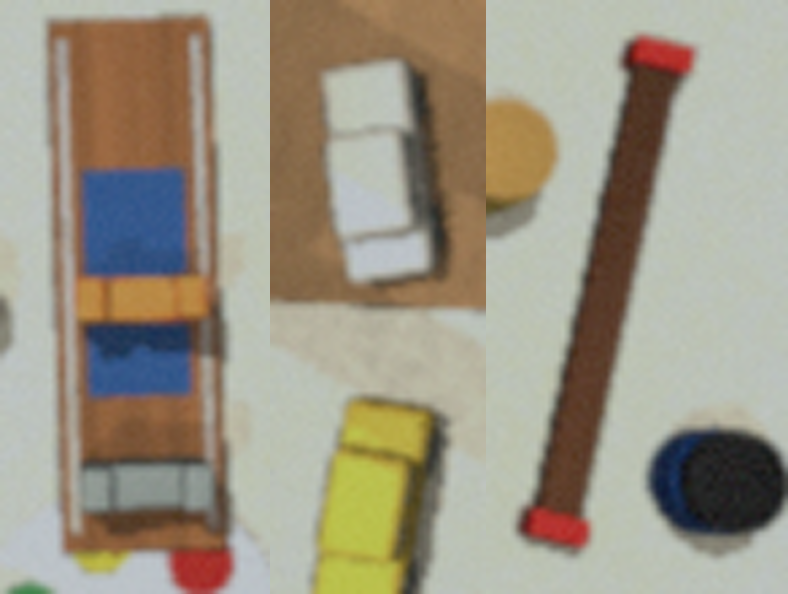

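```bash
python3 - <<'E'
from h import *
def W(pts,ox,oy,z):return np.array([world("top",(u+.5)/5.4-.5+ox,(v+.5)/5.4-.5+oy,z) for u,v in pts])
def rep(n,w):
    c=w.mean(0);print(n,"c",c.round(1),"edges",[round(float(np.linalg.norm(w[i]-w[i-1])),1) for i in range(4)],"ang(long)",np.degrees(np.arctan2(*((w[0]+w[1]-w[2]-w[3])[::-1]))).round(2),w.round(0).tolist())
jb=(262,194);cb=(90,235);bb=(298,174)
cx=lambda o,px:o-px/5.4
rep("board",W([(49,20),(209,17),(228,550),(65,552)],262,194,15))
rep("pad",W([(82,172),(183,169),(190,393),(89,396)],262,194,15))
rep("orange",W([(78,278),(208,275),(209,321),(79,323)],262,194,98))
rep("grey",W([(81,464),(209,461),(211,508),(83,511)],262,194,98))
rep("car26",W([(322,73),(405,60),(434,272),(349,284)],90,235,26))
rep("cabin",W([(327,136),(410,128),(413,230),(343,238)],90,235,42))
rep("bar",W([(632,38),(694,48),(588,545),(521,533)],298,174,24))
E
```

```text
board c [449.8   2.1] edges [258.8, 78.8, 259.3, 78.5] ang(long) 1.56 [[579.0, 45.0], [580.0, -34.0], [321.0, -41.0], [320.0, 38.0]]
pad c [449.7   2.9] edges [109.0, 49.5, 109.0, 49.0] ang(long) 1.47 [[504.0, 29.0], [505.0, -20.0], [396.0, -23.0], [395.0, 26.0]]
orange c [439.5   1.1] edges [20.3, 58.8, 20.7, 58.6] ang(long) 0.92 [[449.0, 31.0], [450.0, -28.0], [430.0, -28.0], [429.0, 30.0]]
grey c [356.1   0.5] edges [20.9, 57.4, 20.9, 57.3] ang(long) 2.12 [[366.0, 30.0], [367.0, -28.0], [346.0, -29.0], [345.0, 29.0]]
car26 c [397.4 333.5] edges [101.8, 40.3, 102.5, 40.9] ang(long) 8.89 [[445.0, 361.0], [451.0, 321.0], [350.0, 305.0], [344.0, 346.0]]
cabin c [392.4 331. ] edges [48.7, 39.4, 48.0, 33.2] ang(long) 6.68 [[415.0, 353.0], [418.0, 314.0], [370.0, 312.0], [367.0, 345.0]]
bar c [ 497.5 -321.4] edges [248.6, 30.7, 248.9, 32.6] ang(long) -14.16 [[621.0, -337.0], [615.0, -367.0], [374.0, -307.0], [380.0, -275.0]]
```

The jig centre is about (450, 2.5), turned 1.5°, with the grey stand toward −x. The car is at (397, 333) at 8.9°, and the bar at (497, −321) at −14.2°. I turn the tool first, with the fingers shut, and move above the gap between the stands.

Call:
apply_moves(
  targets=[
    [0,0,0,0,0,-0.158,1],
    [0,0,0,0,0,-0.158,1],
    [0,0,0,0,0,-0.158,1],
    [-10,-45,0,0,0,0,1],
    [-10,-45,0,0,0,0,1],
    [-10,-45,0,0,0,0,1],
    [-10,-45,0,0,0,0,1],
    [-10,-45,0,0,0,0,1],
    [-10,-45,0,0,0,0,1],
    [-10,-45,0,0,0,0,1],
    [-10,-45,0,0,0,0,1],
    [-10,-45,0,0,0,0,1],
    [-10,-45,0,0,0,0,1],
    [-10,-45,0,0,0,0,1],
    [-11,-46,0,0,0,0,1],
    [0,0,0,0,0,0,1],
    [0,0,0,0,0,0,1],
  ],
)

```text
time: 2.28
tool_pos: [394.6, 3.5, 231.1]
tcp_rot: [180.0, -0.0, -178.6]
ft_force: [-0.4, 0.0, 0.5]
finger_gap: 0.1
grip_force: 0.0
```

Call:
apply_moves(
  targets=[
    [0,0,45,0,0,0,1],
    [0,0,45,0,0,0,1],
    [0,0,45,0,0,0,1],
    [0,0,43,0,0,0,1],
    [0,0,0,0,0,0,1],
    [-15,0,0,0,0,0,1],
    [-10,0,0,0,0,0,1],
    [-10,0,0,0,0,0,1],
    [-10,0,0,0,0,0,1],
    [-10,0,0,0,0,0,1],
    [-10,0,0,0,0,0,1],
    [-10,0,0,0,0,0,1],
    [-10,0,0,0,0,0,1],
    [-10,0,0,0,0,0,1],
    [-10,0,0,0,0,0,1],
    [-10,0,0,0,0,0,1],
    [0,0,0,0,0,0,1],
  ],
)

```text
time: 4.4
tool_pos: [510.8, 6.1, 53.4]
tcp_rot: [-180.0, 0.0, -178.5]
ft_force: [-0.5, -0.1, 1.2]
finger_gap: -0.1
grip_force: 0.0
```

Call:
apply_moves(
  targets=[
    [-4,0,0,0,0,0,1],
    [0,0,0,0,0,0,1],
  ],
)

```text
time: 4.65
tool_pos: [514.1, 6.3, 53.3]
tcp_rot: [-180.0, 0.0, -178.5]
ft_force: [-0.6, 0.5, 1.0]
finger_gap: 0.0
grip_force: 0.0
```

Call:
apply_moves(
  targets=[
    [-3,0,0,0,0,0,1],
    [0,0,0,0,0,0,1],
  ],
)

```text
time: 4.9
tool_pos: [517.0, 6.4, 53.3]
tcp_rot: [-180.0, 0.0, -178.5]
ft_force: [-0.1, -0.2, 0.1]
finger_gap: -0.1
grip_force: 0.1
```

Call:
apply_moves(
  targets=[
    [-2,0,0,0,0,0,1],
    [0,0,0,0,0,0,1],
  ],
)

```text
time: 5.15
tool_pos: [519.0, 6.4, 53.3]
tcp_rot: [-180.0, 0.0, -178.5]
ft_force: [-0.7, 0.1, 1.0]
finger_gap: 0.0
grip_force: 0.3
```

Call:
apply_moves(
  targets=[
    [-3,0,0,0,0,0,1],
    [0,0,0,0,0,0,1],
  ],
)

```text
time: 5.4
tool_pos: [522.2, 6.6, 53.3]
tcp_rot: [180.0, 0.0, -178.5]
ft_force: [0.1, 0.0, -0.0]
finger_gap: -0.1
grip_force: 0.0
```

Call:
apply_moves(
  targets=[
    [-2,0,0,0,0,0,1],
    [0,0,0,0,0,0,1],
  ],
)

```text
time: 5.65
tool_pos: [524.0, 6.6, 53.3]
tcp_rot: [-180.0, 0.0, -178.5]
ft_force: [0.1, 0.0, 0.5]
finger_gap: -0.2
grip_force: 0.1
```

Call:
apply_moves(
  targets=[
    [-2,0,0,0,0,0,1],
    [0,0,0,0,0,0,1],
  ],
)

```text
time: 5.9
tool_pos: [524.2, 6.6, 53.3]
tcp_rot: [180.0, -0.2, -178.5]
ft_force: [-12.0, -0.4, 10.9]
finger_gap: 0.2
grip_force: 5.6
```

```bash
python3 - <<'E'
from h import *
p=optics.snapshot("side");q=optics.snapshot("top")
a=crop(p,190,160,150,120,4)[:480,:400*1]
cv2.imwrite("pics/c2.png",np.hstack([crop(p,200,180,120,100,3.6),crop(q,262,180,60,100,3.6)]))
E
```

```text
(no output)
```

View pics/c2.png

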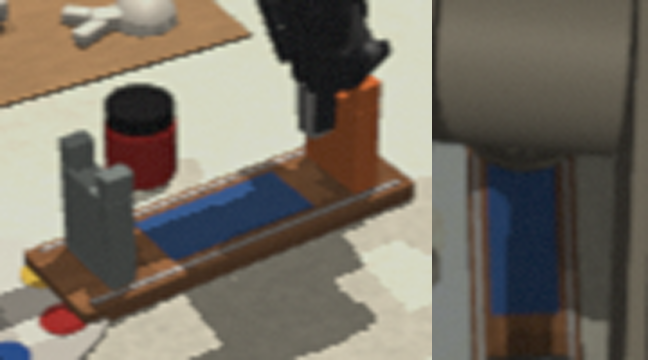

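The stand hit its stop: the force jumped at x=524, and the picture shows the orange stand at the far end. I back off and go to the car.

Call:
apply_moves(
  targets=[
    [7,0,0,0,0,0,1],
    [0,0,-50,0,0,0,1],
    [0,0,-50,0,0,0,1],
    [14,41,0,0,0,0,1],
    [14,41,0,0,0,0,0],
    [14,41,0,0,0,0,0],
    [14,41,0,0,0,0,0],
    [14,41,0,0,0,0,0],
    [14,41,0,0,0,0,0],
    [14,41,0,0,0,0,0],
    [14,42,0,0,0,0,0],
    [0,0,0,0,0,-0.129,0],
    [0,0,0,0,0,0,0],
  ],
)

```text
time: 7.62
tool_pos: [397.9, 332.8, 153.1]
tcp_rot: [-180.0, 0.0, -171.1]
ft_force: [-0.5, 0.3, -0.3]
finger_gap: 85.2
grip_force: 0.0
```

```bash
python3 - <<'E'
from h import *
print(sensors.sense()["tool_pos"],sensors.sense()["tcp_rot"])
# side view predicted car corners overlay
p=optics.snapshot("side").copy()
s=4;ox,oy=140,150
im=crop(p,ox,oy,150,110,s)
a=np.radians(8.9);R=np.array([[np.cos(a),-np.sin(a)],[np.sin(a),np.cos(a)]])
def D(P):
    u=pix("side",P);return tuple(int(t) for t in ((u[0]-ox)*s+1.5,(u[1]-oy)*s+1.5))
for (l0,l1,w,z) in((-52,52,21,30),(-31,19,19,46)):
    c=[D([*(R@np.array(q)+[397.4,333.5]),z]) for q in((l0,-w),(l1,-w),(l1,w),(l0,w))]
    cv2.polylines(im,[np.array(c)],True,(0,0,255),1)
a=np.radians(1.5);R=np.array([[np.cos(a),-np.sin(a)],[np.sin(a),np.cos(a)]])
c=[D([*(R@np.array(q)+[450,2.5]),15]) for q in((-130,-40),(130,-40),(130,40),(-130,40))]
cv2.polylines(im,[np.array(c)],True,(255,0,0),1)
cv2.imwrite("pics/c3.png",im)
E
```

```text
[397.91693731 332.78293309 153.09514766] [-1.79998690e+02  3.50641651e-03 -1.71072834e+02]
```

View pics/c3.png

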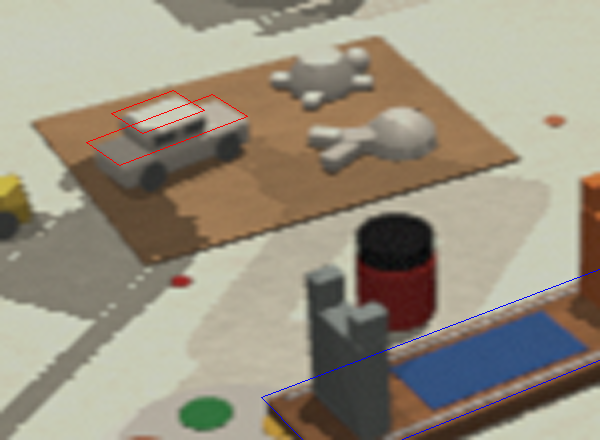

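The overlay matches the car and the jig to within about 2 mm. I descend and grip.

Call:
apply_moves(
  targets=[
    [0,0,40,0,0,0,0],
    [0,0,40,0,0,0,0],
    [0,0,35,0,0,0,0],
    [0,0,20,0,0,0,0],
    [0,0,10,0,0,0,0],
    [0,0,0,0,0,0,0],
    [0,0,0,0,0,0,1],
    [0,0,0,0,0,0,1],
    [0,0,0,0,0,0,1],
    [0,0,0,0,0,0,1],
    [0,0,0,0,0,0,1],
    [0,0,0,0,0,0,1],
    [0,0,0,0,0,0,1],
    [0,0,0,0,0,0,1],
  ],
  force=40,
)

```text
time: 9.43
tool_pos: [399.0, 333.0, 9.5]
tcp_rot: [180.0, 0.1, -171.1]
ft_force: [-0.4, 0.1, 6.9]
finger_gap: 41.4
grip_force: 40.4
```

Call:
apply_moves(
  targets=[
    [0,0,-5,0,0,0,1],
    [0,0,-25,0,0,0,1],
    [0,0,-30,0,0,0,1],
    [0,0,-30,0,0,0,1],
    [0,0,-30,0,0,0.065,1],
    [-4,-33,0,0,0,0.064,1],
    [-4,-33,0,0,0,0,1],
    [-4,-33,0,0,0,0,1],
    [-4,-33,0,0,0,0,1],
    [-4,-33,0,0,0,0,1],
    [-4,-33,0,0,0,0,1],
    [-4,-33,0,0,0,0,1],
    [-4,-33,0,0,0,0,1],
    [-4,-33,0,0,0,0,1],
    [-4,-33,0,0,0,0,1],
    [0,0,0,0,0,0,1],
    [0,0,0,0,0,0,1],
  ],
)

```text
time: 11.55
tool_pos: [448.7, 4.3, 128.1]
tcp_rot: [180.0, -0.0, -178.5]
ft_force: [-0.3, -0.3, -1.8]
finger_gap: 41.1
grip_force: 41.3
```

Call:
apply_moves(
  targets=[
    [-3,-1.5,0,0,0,0,1],
    [0,0,25,0,0,0,1],
    [0,0,25,0,0,0,1],
    [0,0,25,0,0,0,1],
    [0,0,20,0,0,0,1],
    [0,0,8,0,0,0,1],
    [0,0,0,0,0,0,1],
    [0,0,0,0,0,0,1],
  ],
)

```text
time: 12.55
tool_pos: [452.9, 2.6, 26.2]
tcp_rot: [-180.0, 0.1, -178.5]
ft_force: [0.5, -0.6, -1.6]
finger_gap: 41.5
grip_force: 41.2
```

Call:
apply_moves(
  targets=[
    [0,0,2,0,0,0,1],
    [0,0,0,0,0,0,1],
    [0,0,0,0,0,0,1],
  ],
)

```text
time: 12.92
tool_pos: [452.2, 2.5, 23.5]
tcp_rot: [-180.0, 0.0, -178.5]
ft_force: [0.1, 1.2, -1.0]
finger_gap: 41.1
grip_force: 41.2
```

Call:
apply_moves(
  targets=[
    [0,0,1.5,0,0,0,1],
    [0,0,0,0,0,0,1],
    [0,0,0,0,0,0,1],
  ],
)

```text
time: 13.3
tool_pos: [452.0, 2.5, 21.7]
tcp_rot: [180.0, -0.0, -178.5]
ft_force: [0.0, 0.3, -2.6]
finger_gap: 41.2
grip_force: 41.2
```

Call:
apply_moves(
  targets=[
    [0,0,1,0,0,0,1],
    [0,0,0,0,0,0,1],
  ],
)

```text
time: 13.55
tool_pos: [451.9, 2.5, 20.7]
tcp_rot: [180.0, -0.0, -178.5]
ft_force: [0.9, -0.2, -2.2]
finger_gap: 41.0
grip_force: 41.2
```

Call:
apply_moves(
  targets=[
    [0,0,0.8,0,0,0,1],
    [0,0,0,0,0,0,1],
  ],
)

```text
time: 13.8
tool_pos: [452.1, 2.5, 20.5]
tcp_rot: [-180.0, -0.0, -178.5]
ft_force: [-3.1, 0.6, 5.3]
finger_gap: 41.4
grip_force: 42.1
```

It is touching down. I release with a partial opening, because the red jar is close, then lift.

Call:
apply_moves(
  targets=[
    [0,0,0,0,0,0,0.35],
    [0,0,0,0,0,0,0.3],
    [0,0,0,0,0,0,0.25],
    [0,0,0,0,0,0,0.25],
    [0,0,-10,0,0,0,0.25],
    [0,0,-25,0,0,0,0.25],
    [0,0,-40,0,0,0,0.25],
    [0,0,-50,0,0,0,0.25],
    [0,0,-30,0,0,0,0.25],
    [0,0,0,0,0,0,0.25],
  ],
)

```text
time: 15.05
tool_pos: [454.2, 2.3, 179.0]
tcp_rot: [-179.9, 0.4, -178.5]
ft_force: [-0.1, -0.5, 0.4]
finger_gap: 64.4
grip_force: 0.0
```

```bash
python3 - <<'E'
from h import *
q=optics.snapshot("top");p=optics.snapshot("side")
k=lambda p:np.clip(p.astype(float)*1.6,0,255).astype(np.uint8)
cv2.imwrite("pics/c4.png",np.hstack([crop(k(q),390,176,48,104,5.5),crop(k(p),200,165,95,104,5.5)]))
b=q[170:290,380:445].astype(int);m=((b[...,0]>90)&(b[...,0]>2.2*b[...,1])&(b[...,0]>2*b[...,2])).astype(np.uint8)
n,l,st,ce=cv2.connectedComponentsWithStats(m)
C=[]
for i in range(1,n):
    if st[i,4]>15:
        c=ce[i]+[380,170];w=world("top",*c,20);C.append(w);print(st[i],c.round(2),w.round(1))
C=np.array(C);print(C.mean(0),np.linalg.norm(C[0]-C[-1]))
# wood edges
m2=((b[...,0]>35)&(b[...,0]<110)&(b[...,0]>1.5*b[...,2])&(b[...,0]<2.2*b[...,1])&(np.arange(65)[None,:]>0)).astype(np.uint8)
n,l,st,ce=cv2.connectedComponentsWithStats(m2);i=1+np.argmax(st[1:,4]);ys,xs=np.where(l==i)
W=np.array([world("top",x+380,y+170,18) for x,y in zip(xs,ys)])
u,s,v=np.linalg.svd(W-W.mean(0),full_matrices=False);print("wood",len(W),W.mean(0).round(1),np.degrees(np.arctan2(v[0,1],v[0,0])))
E
```

```text
[36 11 10  6 38] [420.5  183.71] [ 612.9 -353.3]
[16 98 11  7 50] [400.72 271.1 ] [ 382.7 -293.5]
[ 497.81733843 -323.39809647] 237.8919050770471
wood 643 [ 496.1 -321.4] 165.77575001990914
```

View pics/c4.png

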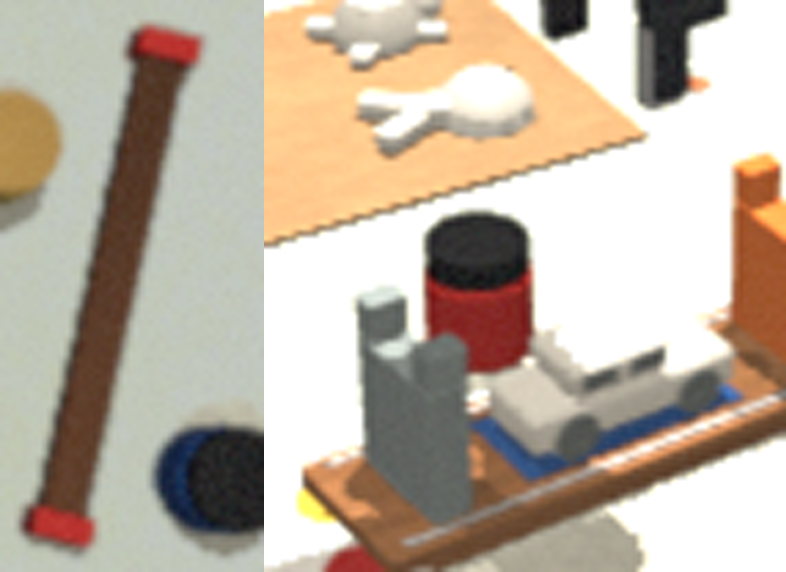

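The car stands upright on the pad and is released. The bar centre is about (497.5, −322) at 165.8°. I go to it.

Call:
apply_moves(
  targets=[
    [-3.5,-32.5,0,0,0,0,0.45],
    [-3.5,-32.5,0,0,0,0,0.45],
    [-3.5,-32.5,0,0,0,0,0.45],
    [-3.5,-32.5,0,0,0,0,0.45],
    [-3.5,-32.5,0,0,0,0,0.45],
    [-3.5,-32.5,0,0,0,0,0.45],
    [-3.5,-32.5,0,0,0,0,0.45],
    [-3.5,-32.5,0,0,0,0,0.45],
    [-3.5,-32.5,0,0,0,0,0.45],
    [-3.5,-32.5,0,0,0,0,0.45],
    [0,0,0,0,0,0.137,0.45],
    [0,0,0,0,0,0.137,0.45],
    [0,0,0,0,0,0,0.45],
    [0,0,0,0,0,0,0.45],
  ],
)

```text
time: 16.9
tool_pos: [495.1, -321.0, 173.9]
tcp_rot: [180.0, -0.1, 166.0]
ft_force: [-0.0, -0.2, -0.1]
finger_gap: 47.0
grip_force: 0.0
```

Call:
apply_moves(
  targets=[
    [-2.5,-0.4,40,0,0,0,0.45],
    [0,0,40,0,0,0,0.45],
    [0,0,40,0,0,0,0.45],
    [0,0,30,0,0,0,0.45],
    [0,0,12,0,0,0,0.45],
    [0,0,6,0,0,0,0.45],
    [0,0,0,0,0,0,0.45],
    [0,0,0,0,0,0,0.45],
  ],
)

```text
time: 17.9
tool_pos: [498.8, -323.2, 8.5]
tcp_rot: [-179.9, 0.1, 165.8]
ft_force: [0.4, -0.1, -0.0]
finger_gap: 47.0
grip_force: 0.0
```

Call:
apply_moves(
  targets=[
    [0,0,0,0,0,0,1],
    [0,0,0,0,0,0,1],
    [0,0,0,0,0,0,1],
    [0,0,0,0,0,0,1],
    [0,0,0,0,0,0,1],
  ],
  force=60,
)

```text
time: 18.52
tool_pos: [498.6, -323.0, 8.2]
tcp_rot: [-180.0, 0.1, 165.8]
ft_force: [-0.2, -0.3, 5.7]
finger_gap: 19.9
grip_force: 59.6
```

The grip is a little high on the wood, so I regrip lower.

Call:
apply_moves(
  targets=[
    [0,0,0,0,0,0,0.5],
    [0,0,0,0,0,0,0.5],
    [0,0,3.7,0,0,0,0.5],
    [0,0,0,0,0,0,0.5],
    [0,0,0,0,0,0,1],
    [0,0,0,0,0,0,1],
    [0,0,0,0,0,0,1],
    [0,0,0,0,0,0,1],
  ],
  force=60,
)

```text
time: 19.52
tool_pos: [498.0, -322.5, 3.4]
tcp_rot: [-180.0, 0.0, 165.8]
ft_force: [0.6, -0.2, 0.5]
finger_gap: 20.5
grip_force: 59.1
```

Call:
apply_moves(
  targets=[
    [0,0,-3,0,0,0,1],
    [0,0,-10,0,0,0,1],
    [0,0,-20,0,0,0,1],
    [0,0,-40,0,0,0,1],
    [0,0,-40,0,0,0,1],
    [0,0,-40,0,0,0,1],
    [0,0,-20,0,0,0,1],
    [0,0,0,0,0,0,1],
    [0,0,0,0,0,0,1],
  ],
)

```text
time: 20.65
tool_pos: [497.0, -321.8, 174.4]
tcp_rot: [179.9, -0.1, 165.8]
ft_force: [-0.5, 0.3, -1.6]
finger_gap: 20.3
grip_force: 58.9
```

```bash
python3 - <<'E'
from h import *
q=optics.snapshot("top");p=optics.snapshot("side")
k=lambda p:np.clip(p.astype(float)*1.6,0,255).astype(np.uint8)
cv2.imwrite("pics/c5.png",np.hstack([crop(k(q),378,160,70,130,4.2),crop(k(p),280,200,120,130,4.2)]))
E
```

```text
(no output)
```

View pics/c5.png

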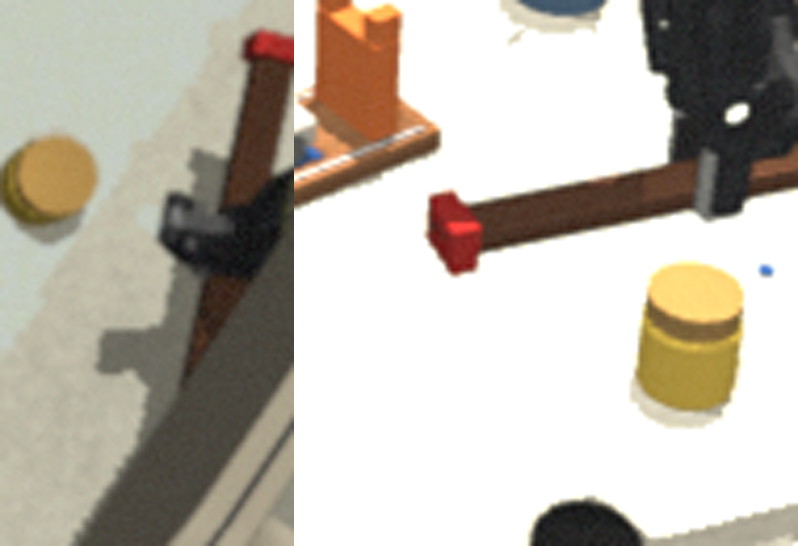

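The bar is held level at its middle. I carry it over the jig.

Call:
apply_moves(
  targets=[
    [0,0,0,0,0,-0.091,1],
    [0,0,0,0,0,-0.091,1],
    [0,0,0,0,0,-0.092,1],
    [2.9,25,0,0,0,0,1],
    [2.9,25,0,0,0,0,1],
    [2.9,25,0,0,0,0,1],
    [2.9,25,0,0,0,0,1],
    [2.9,25,0,0,0,0,1],
    [2.9,25,0,0,0,0,1],
    [2.9,25,0,0,0,0,1],
    [2.9,25,0,0,0,0,1],
    [2.9,25,0,0,0,0,1],
    [2.9,25,0,0,0,0,1],
    [2.9,25,0,0,0,0,1],
    [2.9,25,0,0,0,0,1],
    [2.9,25,0,0,0,0,1],
    [0,0,0,0,0,0,1],
    [0,0,0,0,0,0,1],
  ],
)

```text
time: 23.0
tool_pos: [451.3, 1.2, 175.5]
tcp_rot: [-180.0, -0.1, -178.5]
ft_force: [0.9, -0.3, -0.7]
finger_gap: 20.6
grip_force: 59.1
```

Call:
apply_moves(
  targets=[
    [0,1,20,0,0,0,1],
    [0,0,20,0,0,0,1],
    [0,0,15,0,0,0,1],
    [0,0,8,0,0,0,1],
    [0,0,0,0,0,0,1],
    [0,0,0,0,0,0,1],
  ],
)

```text
time: 23.75
tool_pos: [452.2, 2.3, 114.0]
tcp_rot: [-180.0, 0.1, -178.5]
ft_force: [0.3, -0.6, -2.0]
finger_gap: 20.7
grip_force: 59.0
```

```bash
python3 - <<'E'
from h import *
p=optics.snapshot("side")
k=lambda p:np.clip(p.astype(float)*1.6,0,255).astype(np.uint8)
cv2.imwrite("pics/c6.png",crop(k(p),195,145,150,110,5.3))
E
```

```text
(no output)
```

View pics/c6.png

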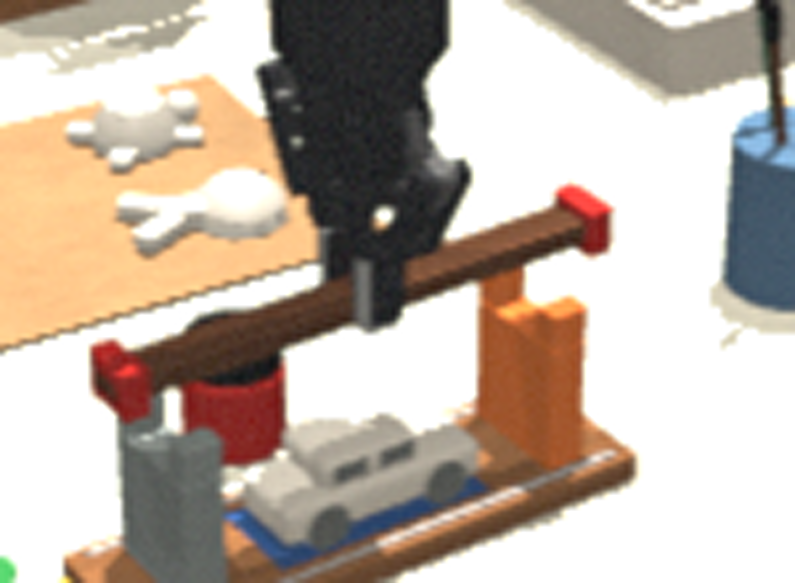

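```bash
python3 - <<'E'
from h import *
import itertools
a=np.radians(1.5);R=np.array([[np.cos(a),-np.sin(a)],[np.sin(a),np.cos(a)]])
def bb(c,x,y,z):
    P=np.array([(pix("side",[*(R@[X,Y]+c),Z])-[195,145])*5.3+2.15 for X,Y,Z in itertools.product(x,y,z)])
    return P.min(0).round(0),P.max(0).round(0)
B=np.array([451.9,2.4]);J=np.array([450,2.5])
for s in(-1,1): print("block",s,*bb(B,(s*112,s*126),(-15,15),(110.6,134.6)))
for s in(-1,1): print("stand",s,*bb(J,(s*95-10,s*95+10),(-30,30),(15,98)))
print("board",*bb(J,(-130,130),(-40,40),(0,15)))
print("car",*bb(J,(-52,52),(-22,22),(15,57)))
print("per 10mm x",bb(J+[10,0],(-95-10,-95+10),(-30,30),(15,98))[0]);print("per 10mm y",bb(J+[0,10],(-105,-85),(-30,30),(15,98))[0])
E
```

```text
block -1 [ 79. 332.] [148. 424.]
block 1 [544. 177.] [611. 259.]
stand -1 [107. 372.] [226. 614.]
stand 1 [469. 247.] [588. 472.]
board [ 55. 373.] [637. 675.]
car [226. 365.] [478. 563.]
per 10mm x [127. 365.]
per 10mm y [ 96. 361.]
```

The side view puts the bar about 3 mm too far in +x, so I correct that and lower it.

Call:
apply_moves(
  targets=[
    [3,0,0,0,0,0,1],
    [0,0,10,0,0,0,1],
    [0,0,10,0,0,0,1],
    [0,0,7,0,0,0,1],
    [0,0,4,0,0,0,1],
    [0,0,0,0,0,0,1],
    [0,0,0,0,0,0,1],
  ],
)

```text
time: 24.68
tool_pos: [448.9, 2.4, 82.6]
tcp_rot: [-180.0, 0.0, -178.5]
ft_force: [0.3, 0.1, -2.2]
finger_gap: 20.8
grip_force: 59.1
```

Call:
apply_moves(
  targets=[
    [0,0,2,0,0,0,1],
    [0,0,0,0,0,0,1],
    [0,0,0,0,0,0,1],
  ],
)

```text
time: 25.05
tool_pos: [448.7, 2.4, 80.4]
tcp_rot: [-180.0, 0.0, -178.5]
ft_force: [-1.4, 0.7, -2.2]
finger_gap: 20.5
grip_force: 59.1
```

Call:
apply_moves(
  targets=[
    [0,0,1.5,0,0,0,1],
    [0,0,0,0,0,0,1],
  ],
)

```text
time: 25.3
tool_pos: [448.5, 2.4, 78.6]
tcp_rot: [180.0, -0.0, -178.5]
ft_force: [0.6, -0.5, -1.9]
finger_gap: 20.3
grip_force: 59.1
```

Call:
apply_moves(
  targets=[
    [0,0,1,0,0,0,1],
    [0,0,0,0,0,0,1],
  ],
)

```text
time: 25.55
tool_pos: [448.5, 2.4, 77.7]
tcp_rot: [180.0, -0.0, -178.5]
ft_force: [0.3, 0.3, -1.0]
finger_gap: 20.9
grip_force: 59.1
```

Call:
apply_moves(
  targets=[
    [0,0,0.7,0,0,0,1],
    [0,0,0,0,0,0,1],
  ],
)

```text
time: 25.8
tool_pos: [448.7, 2.4, 77.3]
tcp_rot: [-180.0, 0.0, -178.5]
ft_force: [-1.0, 0.0, 3.0]
finger_gap: 20.6
grip_force: 59.5
```

Contact came at z=77.3, as predicted. I release, retreat and look.

Call:
apply_moves(
  targets=[
    [0,0,0,0,0,0,0.7],
    [0,0,0,0,0,0,0.5],
    [0,0,0,0,0,0,0.45],
    [0,0,-5,0,0,0,0.45],
    [0,0,-20,0,0,0,0.45],
    [0,0,-40,0,0,0,0.45],
    [0,0,-50,0,0,0,0.45],
    [0,-40,0,0,0,0,0.45],
    [0,-50,0,0,0,0,0.45],
    [0,-50,0,0,0,0,0.45],
    [0,-50,0,0,0,0,0.45],
    [0,-50,0,0,0,0,0.45],
    [0,0,0,0,0,0,0.45],
    [0,0,0,0,0,0,0.45],
  ],
)

```text
time: 27.55
tool_pos: [454.8, -237.3, 192.1]
tcp_rot: [180.0, -0.0, -178.5]
ft_force: [0.8, 0.4, 0.1]
finger_gap: 46.8
grip_force: 0.0
```

```bash
python3 - <<'E'
from h import *
q=optics.snapshot("top");p=optics.snapshot("side")
k=lambda p:np.clip(p.astype(float)*1.6,0,255).astype(np.uint8)
cv2.imwrite("pics/c7.png",np.hstack([crop(k(q),262,188,50,115,5),crop(k(p),195,155,108,115,5)]))
E
```

```text
(no output)
```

View pics/c7.png

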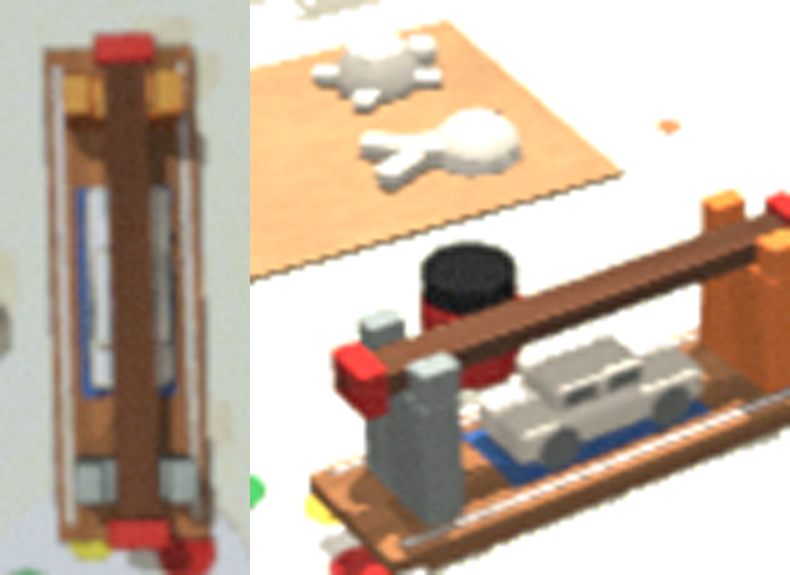

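The bar lies flat in both forks with its blocks outside the stands, and the car is on the pad. I hand it in.

```bash
python3 -c "
from bench import r
print(r.hand_in())"
```

```text
the job is handed in; nothing more can be done
None
```

I handed the job in: the orange stand is out at its stop, the car stands released on the blue pad, and the bar lies flat in both forks with its end blocks outside the stands; the hand-in call returned no verdict.

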